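# Clear the cube off the token jar and unscrew its cap

### The arm

A 6-joint arm with a two-finger parallel gripper is mounted at the origin on the work surface. World frame = base frame: x ahead of the robot, y to its left, z up, the work surface at z = 0. Lengths are in mm, angles in degrees, forces in N, time in s.
With the tool pointing down it reaches from about 250 to 775 mm from the base axis. Payload 4 kg.
Tool frame: the origin (TCP) lies at the very end of the fingers, on their centre line; the grasp point (between the pads) lies 19 mm behind it; z points along the fingers, y is the line along which they close (so a half turn about z gives the same grasp; the last joint's range is limited). The gripper opens to 94 mm and grips with 3 to 60 N. Pads are 16 mm wide; open, the fingers measure 119 mm over their backs; the gripper's body (75 mm by 177 mm) begins 78 mm behind the grasp point.
Start: joints at [-76.152, 4.996, 78.535, -0, 96.463, -5.907], TCP at [185.903, -517.651, 183.606] pointing down, gripper open.
Joint ranges: [-177.83, 177.83], [-43.37, 116.18], [15.69, 146.23], [-61.86, 241.86], [9.47, 152.12], [-147.06, 147.06]. Speed limits (degrees/s): [159.86, 159.86, 180, 180, 180, 180].

### API

Orientations are given as [roll, pitch, yaw] about the fixed x, y, z axes, in that order (R = Rz(yaw) Ry(pitch) Rx(roll)).
In Python, from cell import env gives the robot as it stands.
- The arm moves only by the tool send_rows, never from a script. Its argument "increments" is a list of rows, each an object with "jaw": the closure, from 0 (fully open) to 1 (shut); "translation": the shift along the tool's x, y, z in cm, a list of three; "yaw": the turn about the tool's z in degrees. In form: [{"jaw": jaw, "translation": [x, y, z], "yaw": yaw}, ...]. A call has 1 to 5 rows; each row shifts and turns the commanded pose from where the row before left it, along the tool's axes as they then stand; what a row does not reach is not made up. A row lasts 1/8 s, in which the tool goes at most 62.5 mm and 10.7 degrees, less where a joint would pass 70% of its speed; a pose out of reach is approached as far as the arm can. A call with a gripper value outside its range is refused whole. The fingers move at their own pace and stop on an object; "force" is the grip in N (left out, the last holds). Time passes only in rows, so rows that do not move let the fingers close. It gives the time, the measured TCP pose, the force, the opening and the grip force at its end, in the units of the state.
- env.sense(): the state, without advancing time (a new reading comes with each control period).
- env.capture(name): name is "scene" or "top" or "wrist"; returns a dict with "color" (400x640x3 uint8, blue, green, red), "range_z" (400x640 float32, mm along the optical axis (not along the pixel's ray), 0 where there is no reading), "mtx" (3x3 intrinsics, pixels), "k1" (the pictures are not rectified: a ray, as slopes to the right and down, at radius r is drawn at 1 + k1 r^2 times it, then the intrinsics apply), "xyz" and "orientation" of the camera in the world; the wrist camera has in their place "hand_eye" (4x4, takes a point from camera to tool coordinates, whose origin is the TCP and whose axes are the flange's). Camera axes: x right, y down, z forward; pixel columns grow to the right and rows downward; lengths in mm; the calibration is good to about 2 mm. A picture is of the moment at which its call begins: read the wrist's pose just before it.
- env.sign_off(): hands the job in; it is judged then, once.
The state is a dict: "t": time; "qpos": joint angles; "joint_vel": joint speeds; "joint_torque": joint torques, N m; "tcp_pos": TCP position; "ee_rot": TCP orientation; "ft_force": force on the tool from outside, world axes, zero at the start; "ft_torque": the same for the moment, N m; "gripper_width": finger opening in mm; "grasp_force": force on a finger pad.
Only numpy, scipy, OpenCV 4.12 (cv2) and the standard library are available. Lean on these libraries where they do the work, as an engineer would, in place of code of your own. Each camera call takes 0.05 s, during which the arm holds its last target. There are 200 camera calls.

### The job

Take the green cube off the jar's orange cap and set it down in the dice tray beside its twin. Then grip the cap and unscrew it anticlockwise, with the jar staying braced down in its square well; stop turning where the threads let go (the white line on the cap points to the red dot on the jar), and lift the cap straight up. Finish while still holding the cap level about 3 cm above the jar's mouth, its line still towards the dot; do not put it down, and leave the other cube, the timer and the organiser undisturbed.

Things in the scene. Friction and masses are not known exactly. Their poses are not given: they have to be found in the camera images.
- tray: Dark wooden dice tray, fixed, 150 mm (its x) by 270 mm (y), rim 32 mm high; origin under its centre. Its -y end has a 69 mm square well (centre y = -90.5 mm, floor 10 mm up) where the jar stands. The rest is the dice area with grey felt floor 10 mm up: x -67 to 67, y -48 to 127 mm. Clear floor for the cube is about x = 0, y = 25 mm.
- cube_mid (a point): Centre of the green acrylic cube (30 mm edges, 32 g) that lies on the cap at the start. Its axes are normal to its faces.
- twin_mid (a point): Centre of the other green acrylic cube (30 mm), which lies in the dice area at its +y end and stays there.
- jar: Blue square jar, 66 mm square and high, about 0.45 kg, loose, kept from turning by the well (1.5 mm play a side); origin under its centre, axes along its sides. Its round neck's rim is 100 mm up. The red dot is on its shoulder at the +x +y corner (45 degrees anticlockwise of its x axis from above). Only its weight holds it down: lifting an unreleased cap pulls it out.
- jar_mouth (a point): Centre of the jar's mouth, at the rim, 100 mm above the jar's underside.
- cap: Orange screw cap, 60 mm diameter, 28 mm high; origin at the centre of its underside, which lies 80 mm above the jar's underside when screwed on. Its x axis runs along the white line on its top; at the start the line is 60 to 80 degrees clockwise (from above) of the red dot. A sprung seal pushes it up with 9 N, so it turns stiffly (0.2 to 0.5 N m).
- cap_mid (a point): Centre of the cap, half-way up (14 mm above its underside); axes as the cap's. Turned anticlockwise, its threads are free when the white line is within 16 degrees of the red dot (a loose cap then pops up 3 mm); some 16 degrees beyond the dot it meets a stop.
- cap_line (a point): Point on the white line, 25 mm out from the centre of the cap's top.
- timer: White plastic turning knob timer, 74 mm diameter, 44 mm high, loose; origin under its centre. Leave alone.
- organiser: Clear tackle-style organiser box with blue latches, shut, 134 x 214 x 46 mm, loose; origin under its centre. Leave alone.
Mind the look-alikes: they are no part of the job. What is shaped like the part that bears cube_mid but black or blue is not meant. Of the things shaped like the jar, the blue one is meant.

How it is judged:
By the outcome, as a careful person would: the job done as asked, in the order asked, and still so for the second after the job is handed in, while the arm keeps its last pose, push and grip.
It also fails if it takes over 48 s, if anything falls off the work surface, if the arm or the gripper's body presses on something with over 40 N, if the wrist force passes 120 N, or if a joint passes its speed limit or range.

## Working session

There is one attempt and no reset: what is moved stays moved. The work goes in short steps, Python scripts to look and compute and a tool call to move; the robot and the scene stay as the last step left them, time stands still between calls to the robot, and variables do not carry over. Pictures are saved under pics/ and viewed, at most 10 in all, crops included, and the job is handed in when it is done.

Besides the shell and the picture viewer there is one more tool, called after "Request:" by a JSON object that holds its "api" and its "payload", one argument or row to a line. send_rows: Moves the arm, as the interface text tells. Its arguments: {"type":"object","properties":{"increments":{"type":"array"},"force":{"type":"number"}},"required":["increments"]}

```bash
ls; mkdir -p pics; python3 - <<'E'
from cell import env
import cv2,numpy as np
print(env.sense())
for n in("scene","top"):
    c=env.capture(n); cv2.imwrite(f"pics/{n}0.png",c["color"]); np.savez(f"pics/{n}0.npz",**c)
    print(n,c["mtx"],c["k1"],c["xyz"],c["orientation"],(c["range_z"]>0).mean())
E
```

```text
pics
{'t': 0.0, 'qpos': array([-7.61505715e+01,  5.03920338e+00,  7.86231447e+01, -2.99544659e-03,
        9.64627328e+01, -5.90604750e+00]), 'joint_vel': array([ 0.0220717 , -0.06146327, -0.00111677,  0.16631672, -0.01827006,
       -0.00202595]), 'joint_torque': array([-5.61973102e-04, -3.40189326e+01, -3.02427363e+01,  7.17200479e-02,
        3.32195393e-02, -1.71275174e-04]), 'tcp_pos': array([ 185.74902873, -517.0560756 ,  182.41749871]), 'ee_rot': array([-1.79875277e+02, -9.90916854e-03,  1.97551313e+01]), 'ft_force': array([ 0.15542474, -0.26912688,  0.06794444]), 'ft_torque': array([-0.03644529,  0.05894142, -0.01568179]), 'grasp_force': 0.0, 'gripper_width': 93.87901129309446}
scene [[442.85240059   0.         320.65054032]
 [  0.         442.85240059 196.37253123]
 [  0.           0.           1.        ]] 0.03492249948763983 [ 949.05664315 -806.11449197 1094.34596999] [-1.37547860e+02 -1.60281201e-02  2.86805079e+01] 0.99606640625
top [[444.90950577   0.         313.75076394]
 [  0.         444.90950577 201.49508366]
 [  0.           0.           1.        ]] 0.007529673084831762 [ 434.10859878   10.34216095 1167.38741246] [-1.77631074e+02 -1.89298192e-02 -9.14143825e+01] 0.9959921875
```

View pics/scene0.png

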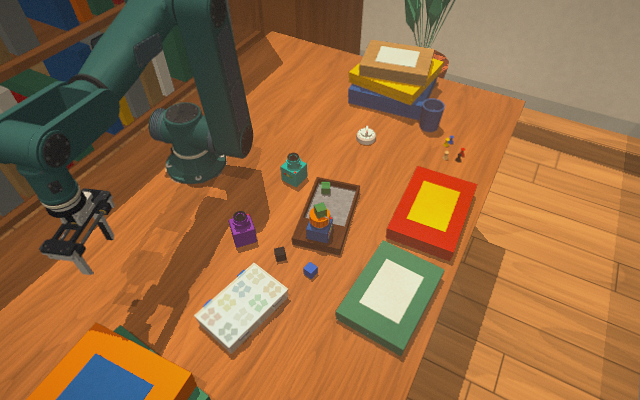

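View pics/top0.png

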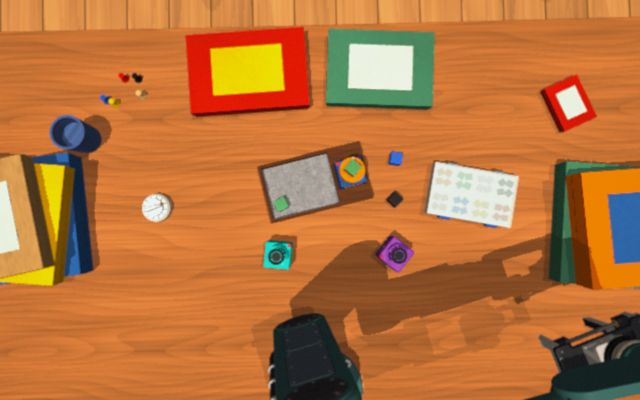

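The scene view shows the cube on the orange cap at about (320,209), its twin at (325,187) and the tray around them. The top view shows the cube at (352,168), the twin at (281,204), the felt at (300,185) and the organiser at (473,194). The round white timer is at (156,207).

```bash
cat > h.py <<'E'
import cv2,numpy as np
from scipy.spatial.transform import Rotation as Ro
def campose(c,s=None):
    if "hand_eye" in c:
        T=np.eye(4);T[:3,:3]=Ro.from_euler("xyz",s["ee_rot"],degrees=True).as_matrix();T[:3,3]=s["tcp_pos"]
        M=T@c["hand_eye"];return M[:3,:3],M[:3,3]
    return Ro.from_euler("xyz",c["orientation"],degrees=True).as_matrix(),np.array(c["xyz"])
def rays(c,px,s=None):
    R,o=campose(c,s)
    u=cv2.undistortPoints(np.array(px,float).reshape(-1,1,2),c["mtx"],np.array([float(c["k1"]),0,0,0])).reshape(-1,2)
    return o,np.c_[u,np.ones(len(u))]@R.T
def plane(c,px,z,s=None):
    o,d=rays(c,px,s);return o+d*((z-o[2])/d[:,2])[:,None]
def tri(*od):
    A=0;b=0
    for o,d in od:
        d=d/np.linalg.norm(d);P=np.eye(3)-np.outer(d,d);A=A+P;b=b+P@o
    x=np.linalg.solve(A,b);return x,[np.linalg.norm(np.cross(x-o,d/np.linalg.norm(d))) for o,d in od]
def blobs(c,lo,hi,amin=20):
    m=cv2.inRange(cv2.cvtColor(c["color"],cv2.COLOR_BGR2HSV),np.array(lo),np.array(hi))
    n,l,st,ce=cv2.connectedComponentsWithStats(m)
    return [(ce[i],st[i,4],l==i) for i in range(1,n) if st[i,4]>=amin]
def pts(c,mask,s=None):
    v,u=np.nonzero(mask&(c["range_z"]>0));R,o=campose(c,s)
    _,d=rays(c,np.c_[u,v],s);return o+d*c["range_z"][v,u][:,None]
E
python3 - <<'E'
from h import *
np.set_printoptions(precision=1,suppress=True)
for n in("scene","top"):
    c=dict(np.load(f"pics/{n}0.npz"))
    for nm,lo,hi in(("green",(45,90,60),(80,255,255)),("felt",(0,0,90),(179,45,190))):
        for ce,a,m in blobs(c,lo,hi,40):
            if n=="top" and not(230<ce[0]<390 and 130<ce[1]<230): continue
            if n=="scene" and not(290<ce[0]<365 and 170<ce[1]<260): continue
            p=pts(c,m);print(n,nm,ce,a,np.median(p,0),np.percentile(p[:,2],[5,50,95]))
            cn=max(cv2.findContours(m.astype(np.uint8),0,2)[0],key=len)
            z={"green":123 if a>0 and np.median(p[:,2])>90 else 40,"felt":10}[nm]
            b=cv2.boxPoints(cv2.minAreaRect(cn));print(plane(c,b,z))
E
```

```text
scene green [325.1 185. ] 61 [474.4  92.3  40.2] [35.7 40.2 43.2]
[[456.4  97.6  40. ]
 [479.7 110.4  40. ]
 [492.6  86.1  40. ]
 [469.5  73.4  40. ]]
scene green [319.9 206.9] 75 [551.8 -82.5 148.5] [145.  148.5 150.8]
[[522.2 -65.7 123. ]
 [535.2 -40.7 123. ]
 [560.2 -62.5 123. ]
 [547.2 -86.9 123. ]]
scene felt [334.4 204.8] 606 [538.   52.2  10.5] [ 7.  10.5 14.4]
[[475.1 -36.2  10. ]
 [422.3 109.9  10. ]
 [562.  136.8  10. ]
 [604.4  -8.4  10. ]]
top green [352.3 167.4] 145 [553.1 -81.3 147.7] [145.2 147.7 150.9]
[[ 552.7  -64.2  123. ]
 [ 575.3  -83.2  123. ]
 [ 557.9 -103.7  123. ]
 [ 535.3  -84.7  123. ]]
top green [280.8 203.6] 125 [476.7  92.1  40.1] [36.7 40.1 43.3]
[[483.3 111.8  40. ]
 [496.7  86.9  40. ]
 [471.5  73.3  40. ]
 [458.1  98.1  40. ]]
top felt [301.  184.8] 3250 [527.2  39.6  10.5] [ 6.8 10.5 14.1]
[[569.8 143.6  10. ]
 [608.3 -27.6  10. ]
 [478.3 -56.4  10. ]
 [440.1 114.1  10. ]]
```

```bash
cat > goto.py <<'E'
# step(state,x,y,z,yaw): remaining tool-frame shift (cm) in current tool axes, and tool yaw
from h import *
def step(s,x,y,z,yaw):
    R=Ro.from_euler("xyz",s["ee_rot"],degrees=True).as_matrix()
    d=R.T@(np.array([x,y,z])-s["tcp_pos"])/10
    dy=-((yaw-s["ee_rot"][2]+180)%360-180)
    return d.round(2),round(dy,1)
E
python3 - <<'E'
from cell import env
from goto import *
s=env.sense();c=env.capture("wrist");print(c["hand_eye"].round(3),c["mtx"],c["k1"])
print(step(s,550,-100,300,50))
E
```

```text
[[ 1.00000e-03 -9.74000e-01 -2.26000e-01  6.59090e+01]
 [ 1.00000e+00  1.00000e-03  1.00000e-03  2.16000e-01]
 [-1.00000e-03 -2.26000e-01  9.74000e-01 -2.02004e+02]
 [ 0.00000e+00  0.00000e+00  0.00000e+00  1.00000e+00]] [[345.20560858   0.         314.36755805]
 [  0.         345.20560858 202.92511392]
 [  0.           0.           1.        ]] -0.07028736929796683
(array([ 48.38, -26.97, -11.68]), np.float64(-30.2))
```

Request:
{"api": "send_rows", "payload": {
  "increments": [
    {"jaw": 0,"translation": [4.9,-2.85,-0.8],"yaw": 0},
    {"jaw": 0,"translation": [4.9,-2.85,-0.8],"yaw": 0},
    {"jaw": 0,"translation": [4.9,-2.85,-0.8],"yaw": 0},
    {"jaw": 0,"translation": [4.9,-2.85,-0.8],"yaw": 0},
    {"jaw": 0,"translation": [4.9,-2.85,-0.8],"yaw": 0}
  ]
}}

```text
t: 0.78
tcp_pos: [369.1, -299.1, 223.6]
ee_rot: [-180.0, 0.0, 19.7]
ft_force: [0.3, -0.1, 0.8]
gripper_width: 94.0
grasp_force: 0.0
```

Request:
{"api": "send_rows", "payload": {
  "increments": [
    {"jaw": 0,"translation": [4.9,-2.85,-0.8],"yaw": 0},
    {"jaw": 0,"translation": [4.9,-2.85,-0.8],"yaw": 0},
    {"jaw": 0,"translation": [4.9,-2.85,-0.8],"yaw": 0},
    {"jaw": 0,"translation": [4.9,-2.85,-0.8],"yaw": 0},
    {"jaw": 0,"translation": [4.9,-2.85,-0.8],"yaw": 0}
  ]
}}

```text
t: 1.4
tcp_pos: [551.6, -82.1, 263.5]
ee_rot: [180.0, 0.0, 19.8]
ft_force: [0.5, -0.6, 0.5]
gripper_width: 94.2
grasp_force: 0.0
```

Request:
{"api": "send_rows", "payload": {
  "increments": [
    {"jaw": 0,"translation": [0,0,0],"yaw": -10},
    {"jaw": 0,"translation": [0,0,0],"yaw": -10},
    {"jaw": 0,"translation": [0,0,0],"yaw": -10},
    {"jaw": 0,"translation": [0,0,0],"yaw": 0}
  ]
}}

```text
t: 1.9
tcp_pos: [550.6, -83.7, 263.1]
ee_rot: [-180.0, 0.0, 49.6]
ft_force: [-0.1, 0.2, -0.8]
gripper_width: 93.7
grasp_force: 0.0
```

```bash
cat > look.py <<'E'
import sys,pickle
from cell import env
from goto import *
s=env.sense();c=env.capture("wrist");n=sys.argv[1]
cv2.imwrite(f"pics/{n}.png",c["color"]);pickle.dump((c,s),open(f"pics/{n}.pkl","wb"))
np.set_printoptions(precision=1,suppress=True)
print(s["t"],s["tcp_pos"],s["ee_rot"],s["gripper_width"],s["grasp_force"],s["ft_force"])
for ce,a,m in blobs(c,(45,90,60),(80,255,255),150):
    p=pts(c,m,s);ztop=np.percentile(p[:,2],80);mt=np.zeros(m.shape,np.uint8)
    v,u=np.nonzero(m&(c["range_z"]>0));k=p[:,2]>ztop-6;mt[v[k],u[k]]=1
    b=cv2.boxPoints(cv2.minAreaRect(max(cv2.findContours(mt,0,2)[0],key=len)))
    q=plane(c,b,ztop,s);e=q[1]-q[0]
    print("green",ce,a,"ztop",ztop,"mid",q.mean(0),"edges",[np.linalg.norm(q[i]-q[i-1]).round(1) for i in range(4)],"yaw",np.degrees(np.arctan2(e[1],e[0]))%90)
E
python3 look.py w1
```

```text
1.9 [550.6 -83.7 263.1] [-180.     0.    49.6] 93.70341305141135 0.0 [-0.1  0.2 -0.8]
green [522.4  97.3] 18454 ztop 46.49023762704746 mid [ 824.  -173.6   46.5] edges [np.float64(275.9), np.float64(188.1), np.float64(279.0), np.float64(214.1)] yaw 82.61417666293968
green [173.2 106. ] 623 ztop 41.354987361653535 mid [477.6  91.9  41.4] edges [np.float64(30.3), np.float64(30.9), np.float64(29.9), np.float64(30.8)] yaw 26.085309236874696
green [315.8 190.9] 948 ztop 149.40968853735893 mid [554.8 -82.4 149.4] edges [np.float64(28.5), np.float64(27.7), np.float64(28.5), np.float64(28.2)] yaw 49.7020745712398
```

View pics/w1.png

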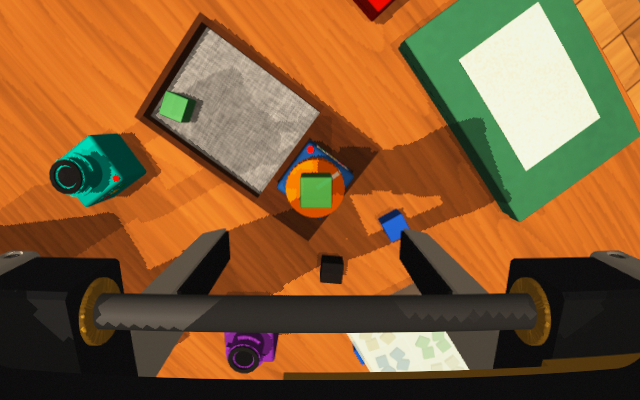

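The wrist view shows the cube at (316,191) squarely between the fingers, with the red dot at (311,150) beyond it. The twin is at (177,106), and the measured height of 148 to 149 mm matches 10+80+28+30. I'll descend and grip.

Request:
{"api": "send_rows", "payload": {
  "increments": [
    {"jaw": 0,"translation": [0.35,0.15,4.5],"yaw": 0},
    {"jaw": 0,"translation": [0,0,4.5],"yaw": 0},
    {"jaw": 0,"translation": [0,0,3.5],"yaw": 0},
    {"jaw": 0,"translation": [0,0,1.5],"yaw": 0},
    {"jaw": 0.3,"translation": [0,0,0],"yaw": 0}
  ],
  "force": 15
}}

```text
t: 2.58
tcp_pos: [553.7, -82.1, 122.9]
ee_rot: [-179.9, 0.0, 49.7]
ft_force: [-0.4, 0.4, 0.9]
gripper_width: 87.1
grasp_force: 0.0
```

Request:
{"api": "send_rows", "payload": {
  "increments": [
    {"jaw": 1,"translation": [0,0,0],"yaw": 0},
    {"jaw": 1,"translation": [0,0,0],"yaw": 0},
    {"jaw": 1,"translation": [0,0,0],"yaw": 0},
    {"jaw": 1,"translation": [0,0,0],"yaw": 0},
    {"jaw": 1,"translation": [0,0,0],"yaw": 0}
  ]
}}

```text
t: 3.2
tcp_pos: [554.2, -82.1, 123.7]
ee_rot: [180.0, -0.0, 49.8]
ft_force: [0.3, -0.1, -0.1]
gripper_width: 37.3
grasp_force: 0.0
```

Request:
{"api": "send_rows", "payload": {
  "increments": [
    {"jaw": 1,"translation": [0,0,0],"yaw": 0},
    {"jaw": 1,"translation": [0,0,0],"yaw": 0},
    {"jaw": 1,"translation": [0,0,0],"yaw": 0},
    {"jaw": 1,"translation": [0,0,-3],"yaw": 0},
    {"jaw": 1,"translation": [0,0,-4],"yaw": 0}
  ]
}}

```text
t: 3.82
tcp_pos: [553.1, -81.9, 192.6]
ee_rot: [-179.8, 0.1, 49.8]
ft_force: [0.7, -0.2, -0.5]
gripper_width: 29.5
grasp_force: 15.0
```

```bash
python3 - <<'E'
from cell import env
from goto import *
s=env.sense();print(s["tcp_pos"],s["ee_rot"],s["gripper_width"],s["grasp_force"]);print(step(s,527.5,29.5,90,102.7))
E
python3 look.py w2
```

```text
[553.13758645 -81.86131512 192.62347713] [-1.79802021e+02  1.02642497e-01  4.97542482e+01] 29.47980429433496 14.999665170907974
(array([ 6.86, -9.12, 10.28]), np.float64(-52.9))
3.825 [553.1 -81.9 192.6] [-179.8    0.1   49.8] 29.47980429433496 14.999665170907974 [ 0.7 -0.2 -0.5]
green [523.8 114.9] 15745 ztop 46.383858608515354 mid [ 791.1 -171.3   46.4] edges [np.float64(274.2), np.float64(123.1), np.float64(277.5), np.float64(144.8)] yaw 81.86202028723986
green [625.2  28.3] 1565 ztop 46.487291986912666 mid [ 901.6 -168.    46.5] edges [np.float64(93.9), np.float64(30.3), np.float64(95.1), np.float64(32.0)] yaw 77.93748875126866
green [143.9 105.2] 967 ztop 41.33766505068253 mid [477.5  92.1  41.3] edges [np.float64(29.7), np.float64(31.7), np.float64(29.2), np.float64(31.6)] yaw 26.46431332572153
green [314.4 247.4] 2803 ztop 218.54828093046774 mid [553.8 -82.6 218.5] edges [np.float64(29.3), np.float64(29.2), np.float64(29.3), np.float64(30.3)] yaw 49.856162492776264
```

Request:
{"api": "send_rows", "payload": {
  "increments": [
    {"jaw": 1,"translation": [2.3,-3.05,0],"yaw": 0},
    {"jaw": 1,"translation": [2.3,-3.05,0],"yaw": 0},
    {"jaw": 1,"translation": [2.3,-3.05,0],"yaw": 0},
    {"jaw": 1,"translation": [0,0,0],"yaw": -10.6},
    {"jaw": 1,"translation": [0,0,1],"yaw": -10.6}
  ]
}}

```text
t: 4.5
tcp_pos: [529.4, 30.4, 184.3]
ee_rot: [179.9, -0.0, 71.4]
ft_force: [0.3, -0.8, -0.7]
gripper_width: 29.6
grasp_force: 15.0
```

Request:
{"api": "send_rows", "payload": {
  "increments": [
    {"jaw": 1,"translation": [0,0,2],"yaw": -10.6},
    {"jaw": 1,"translation": [0,0,2],"yaw": -10.6},
    {"jaw": 1,"translation": [0,0,2],"yaw": -10.5},
    {"jaw": 1,"translation": [0,0,4],"yaw": 0},
    {"jaw": 1,"translation": [0,0,3],"yaw": 0}
  ]
}}

```text
t: 5.12
tcp_pos: [528.2, 29.7, 51.8]
ee_rot: [-179.9, -0.0, 102.7]
ft_force: [0.1, 0.2, -1.4]
gripper_width: 29.8
grasp_force: 15.0
```

```bash
python3 look.py w3;python3 - <<'E'
from cell import env
from goto import *
print(step(env.sense(),527.5,29.5,15,102.7))
E
```

```text
5.125 [528.2  29.7  51.8] [-179.9   -0.   102.7] 29.797546724095294 14.999802857637405 [ 0.1  0.2 -1.4]
green [255.2 111. ] 2437 ztop 41.39811001431302 mid [478.1  92.6  41.4] edges [np.float64(29.4), np.float64(28.9), np.float64(29.1), np.float64(29.6)] yaw 26.794092435179437
green [314.4 241.9] 3428 ztop 77.56173262208652 mid [529.4  29.7  77.6] edges [np.float64(31.0), np.float64(29.2), np.float64(31.0), np.float64(30.4)] yaw 12.72233501345462
green [542.9 353.9] 1805 ztop 33.59934869304577 mid [734.3 -38.6  33.6] edges [np.float64(24.0), np.float64(28.3), np.float64(23.1), np.float64(29.0)] yaw 12.54389375513911
(array([-0.09,  0.25,  3.22]), np.float64(-0.0))
```

View pics/w3.png

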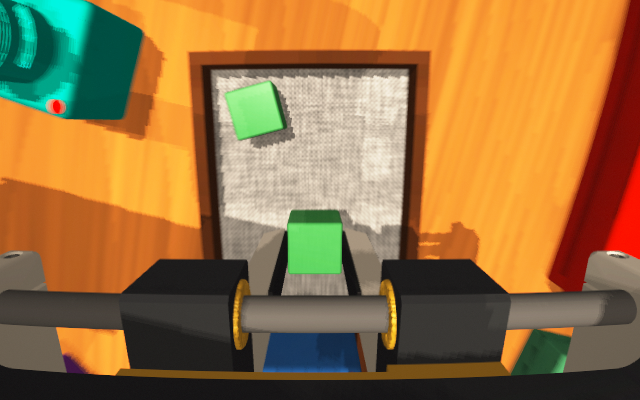

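The gripped cube is at (315,241), aligned with the tray and centred over clear felt between the rims. The twin is at (255,111), well clear. Lowering.

Request:
{"api": "send_rows", "payload": {
  "increments": [
    {"jaw": 1,"translation": [0,0,2.5],"yaw": 0},
    {"jaw": 1,"translation": [0,0,0.8],"yaw": 0},
    {"jaw": 1,"translation": [0,0,0.2],"yaw": 0},
    {"jaw": 1,"translation": [0,0,0.1],"yaw": 0},
    {"jaw": 1,"translation": [0,0,0],"yaw": 0}
  ]
}}

```text
t: 5.8
tcp_pos: [529.6, 29.7, 18.6]
ee_rot: [179.9, 0.0, 102.7]
ft_force: [0.2, 0.0, 0.0]
gripper_width: 29.0
grasp_force: 15.0
```

Request:
{"api": "send_rows", "payload": {
  "increments": [
    {"jaw": 1,"translation": [0,0,0.15],"yaw": 0},
    {"jaw": 1,"translation": [0,0,0],"yaw": 0}
  ]
}}

```text
t: 6.05
tcp_pos: [528.9, 29.6, 16.2]
ee_rot: [180.0, 0.0, 102.7]
ft_force: [0.1, 0.2, 0.1]
gripper_width: 29.5
grasp_force: 15.0
```

Request:
{"api": "send_rows", "payload": {
  "increments": [
    {"jaw": 1,"translation": [0,0,0.1],"yaw": 0},
    {"jaw": 1,"translation": [0,0,0],"yaw": 0}
  ]
}}

```text
t: 6.3
tcp_pos: [529.0, 29.7, 15.4]
ee_rot: [180.0, 0.0, 102.7]
ft_force: [-0.9, 0.8, 2.0]
gripper_width: 29.8
grasp_force: 15.0
```

Request:
{"api": "send_rows", "payload": {
  "increments": [
    {"jaw": 1,"translation": [0,0,0.05],"yaw": 0},
    {"jaw": 1,"translation": [0,0,0],"yaw": 0}
  ]
}}

```text
t: 6.55
tcp_pos: [529.0, 29.7, 15.4]
ee_rot: [180.0, 0.0, 102.7]
ft_force: [-2.5, -0.1, 5.7]
gripper_width: 29.5
grasp_force: 15.0
```

Request:
{"api": "send_rows", "payload": {
  "increments": [
    {"jaw": 0.4,"translation": [0,0,0],"yaw": 0},
    {"jaw": 0.4,"translation": [0,0,0],"yaw": 0},
    {"jaw": 0.4,"translation": [0,0,0],"yaw": 0},
    {"jaw": 0.4,"translation": [0,0,-5],"yaw": 0},
    {"jaw": 0,"translation": [0,0,-6],"yaw": 0}
  ]
}}

```text
t: 7.18
tcp_pos: [527.5, 29.7, 123.8]
ee_rot: [-179.7, -0.1, 102.7]
ft_force: [0.4, 0.3, -0.5]
gripper_width: 62.9
grasp_force: 0.0
```

Request:
{"api": "send_rows", "payload": {
  "increments": [
    {"jaw": 0,"translation": [0,0,-6],"yaw": 0},
    {"jaw": 0,"translation": [0,0,-6],"yaw": 0},
    {"jaw": 0,"translation": [0,0,-2],"yaw": 0},
    {"jaw": 0,"translation": [0,0,0],"yaw": 0}
  ]
}}

```text
t: 7.68
tcp_pos: [529.9, 29.6, 266.7]
ee_rot: [179.7, 0.1, 102.7]
ft_force: [0.1, -0.0, -0.4]
gripper_width: 93.6
grasp_force: 0.0
```

```bash
python3 look.py w4;python3 - <<'E'
from cell import env
from goto import *
print(step(env.sense(),553,-82,262,50))
E
```

```text
7.675 [529.9  29.6 266.7] [179.7   0.1 102.7] 93.61257931751084 0.0 [ 0.1 -0.  -0.4]
green [281.5 115.9] 637 ztop 41.51803369662898 mid [477.3  92.5  41.5] edges [np.float64(30.1), np.float64(29.8), np.float64(29.9), np.float64(30.2)] yaw 27.539977979188834
green [  2.2 128.5] 196 ztop 14.34623168178507 mid [102.   -6.1  14.3] edges [np.float64(57.9), np.float64(11.0), np.float64(57.7), np.float64(11.2)] yaw 10.338994481957448
green [312.5 176. ] 594 ztop 41.442997670432135 mid [529.9  28.7  41.4] edges [np.float64(29.0), np.float64(28.5), np.float64(29.0), np.float64(28.9)] yaw 12.67195224136295
green [482.4 268.8] 1581 ztop 46.363516982715566 mid [776.5 -49.8  46.4] edges [np.float64(94.9), np.float64(42.9), np.float64(92.7), np.float64(44.6)] yaw 1.398186477116866
green [419.1 351.1] 1506 ztop 46.28583160455181 mid [ 740.9 -182.2   46.3] edges [np.float64(42.5), np.float64(82.5), np.float64(40.4), np.float64(84.1)] yaw 85.6306823183925
(array([-11.42,  -0.11,   0.24]), np.float64(52.7))
```

Request:
{"api": "send_rows", "payload": {
  "increments": [
    {"jaw": 0,"translation": [-5.7,0,0],"yaw": 0},
    {"jaw": 0,"translation": [-5.7,0,0],"yaw": 0},
    {"jaw": 0,"translation": [0,0,0],"yaw": 10.5},
    {"jaw": 0,"translation": [0,0,0],"yaw": 10.5},
    {"jaw": 0,"translation": [0,0,0],"yaw": 10.5}
  ]
}}

```text
t: 8.35
tcp_pos: [552.9, -81.7, 261.2]
ee_rot: [-179.7, 0.0, 70.8]
ft_force: [0.1, 0.1, -0.7]
gripper_width: 94.2
grasp_force: 0.0
```

Request:
{"api": "send_rows", "payload": {
  "increments": [
    {"jaw": 0,"translation": [0,0,0],"yaw": 10.5},
    {"jaw": 0,"translation": [0,0,0],"yaw": 10.5},
    {"jaw": 0,"translation": [0,0,0],"yaw": 10.5},
    {"jaw": 0,"translation": [0,0,0],"yaw": 10.5},
    {"jaw": 0,"translation": [0,0,0],"yaw": 10.5}
  ]
}}

```text
t: 8.98
tcp_pos: [552.9, -81.3, 261.3]
ee_rot: [-179.8, 0.3, 18.3]
ft_force: [0.8, 0.2, -0.1]
gripper_width: 94.1
grasp_force: 0.0
```

Request:
{"api": "send_rows", "payload": {
  "increments": [
    {"jaw": 0,"translation": [0,0,3],"yaw": 10.5},
    {"jaw": 0,"translation": [0,0,3],"yaw": 10.5},
    {"jaw": 0,"translation": [0,0,0],"yaw": 10.5},
    {"jaw": 0,"translation": [0,0,0],"yaw": 0}
  ]
}}

```text
t: 9.48
tcp_pos: [552.5, -81.2, 201.5]
ee_rot: [-180.0, 0.3, -12.7]
ft_force: [-0.4, 0.0, -0.1]
gripper_width: 94.3
grasp_force: 0.0
```

```bash
cat > cap.py <<'E'
import sys,pickle
from h import *
np.set_printoptions(precision=1,suppress=True)
def cap(n,ztop=None):
    c,s=pickle.load(open(f"pics/{n}.pkl","rb"))
    hsv=cv2.cvtColor(c["color"],cv2.COLOR_BGR2HSV)
    P=np.zeros((400,640,3));P[c["range_z"]>0]=pts(c,np.ones((400,640),bool),s)
    near=np.hypot(P[...,0]-553,P[...,1]+82)<60
    m=near&(P[...,2]>ztop-5)&(P[...,2]<ztop+6)          # disc of the cap top
    o=m&(hsv[...,1]>120); w=m&(hsv[...,1]<90)&(hsv[...,2]>120)
    z=np.median(P[...,2][m]);u=lambda k:plane(c,np.argwhere(k)[:,::-1],z,s)
    (x,y),r=cv2.minEnclosingCircle(u(m)[:,:2].astype(np.float32))
    print("top z",z,"centroid",u(m).mean(0),"circle",x,y,r,"n",m.sum(),w.sum())
    q=u(w)
    if w.sum()>10:
        print("line mid",q.mean(0),"px",np.argwhere(w).mean(0)[::-1],"ang",np.degrees(np.arctan2(q[:,1].mean()-y,q[:,0].mean()-x)))
        vx,vy,_,_=cv2.fitLine(q[:,:2].astype(np.float32),2,0,.01,.01).ravel();print("fit ang",np.degrees(np.arctan2(vy,vx)))
    red=((hsv[...,0]<6)|(hsv[...,0]>174))&(hsv[...,1]>170)&(hsv[...,2]>90)&near&(P[...,2]>60)&(P[...,2]<90)
    if red.sum():
        zz=np.median(P[...,2][red]);q=u(red) if 0 else plane(c,[np.argwhere(red).mean(0)[::-1]],zz,s)[0]
        print("dot",q,red.sum(),"px",np.argwhere(red).mean(0)[::-1],"ang",np.degrees(np.arctan2(q[1]-y,q[0]-x)))
if __name__=="__main__": cap(sys.argv[1],float(sys.argv[2]))
E
python3 look.py w5|head -1; python3 cap.py w5 118
```

```text
9.475 [552.5 -81.2 201.5] [-180.     0.3  -12.7] 94.27500521057199 0.0 [-0.4  0.  -0.1]
top z 118.87977234127214 centroid [552.8 -84.6 118.9] circle 552.5680541992188 -84.54122924804688 30.660629272460938 n 3888 125
line mid [568.1 -85.7 118.9] px [315.7 183.6] ang -4.256967658360625
fit ang -5.389344
dot [572.2 -53.5  77.6] 48 px [281.7 179.2] ang 57.69875922284236
```

View pics/w5.png

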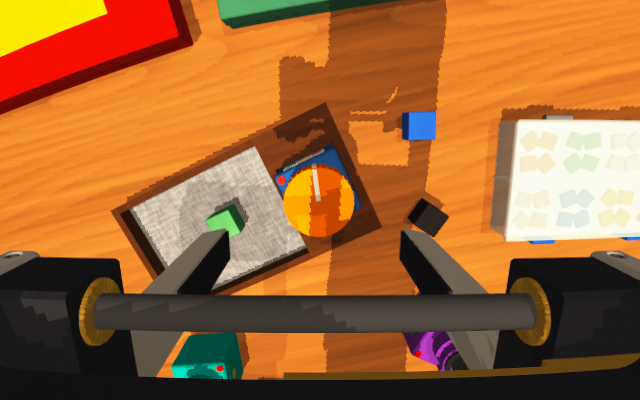

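The cap's disc is centred at (319,201), its white line runs up from there to about (315,167), and the red dot is at (281,180). The line is 62.5° clockwise of the dot, and the placed cube is at (225,218). Descending on the cap.

Request:
{"api": "send_rows", "payload": {
  "increments": [
    {"jaw": 0,"translation": [0.1,0.35,4],"yaw": 0},
    {"jaw": 0,"translation": [0,0,4],"yaw": 0},
    {"jaw": 0,"translation": [0,0,2.3],"yaw": 0},
    {"jaw": 0,"translation": [0,0,1],"yaw": 0},
    {"jaw": 0.2,"translation": [0,0,0],"yaw": 0}
  ],
  "force": 10
}}

```text
t: 10.15
tcp_pos: [553.9, -85.1, 91.2]
ee_rot: [180.0, 0.0, -12.8]
ft_force: [-0.3, -0.3, -0.5]
gripper_width: 87.4
grasp_force: 0.0
```

Request:
{"api": "send_rows", "payload": {
  "increments": [
    {"jaw": 1,"translation": [0,0,0],"yaw": 0},
    {"jaw": 1,"translation": [0,0,0],"yaw": 0},
    {"jaw": 1,"translation": [0,0,0],"yaw": 0},
    {"jaw": 1,"translation": [0,0,0],"yaw": 0},
    {"jaw": 1,"translation": [0,0,0],"yaw": 0}
  ]
}}

```text
t: 10.78
tcp_pos: [554.7, -85.2, 92.5]
ee_rot: [-180.0, -0.1, -12.8]
ft_force: [0.3, 1.0, 2.9]
gripper_width: 59.3
grasp_force: 10.0
```

Request:
{"api": "send_rows", "payload": {
  "increments": [
    {"jaw": 1,"translation": [0,0,0],"yaw": 0},
    {"jaw": 1,"translation": [0,0,0],"yaw": 0},
    {"jaw": 1,"translation": [0,0,0],"yaw": -3},
    {"jaw": 1,"translation": [0,0,0],"yaw": -3},
    {"jaw": 1,"translation": [0,0,0],"yaw": -4}
  ],
  "force": 58
}}

```text
t: 11.4
tcp_pos: [554.7, -85.1, 92.5]
ee_rot: [-180.0, -0.1, -2.7]
ft_force: [0.1, 1.0, 4.8]
gripper_width: 57.6
grasp_force: 58.0
```

Request:
{"api": "send_rows", "payload": {
  "increments": [
    {"jaw": 1,"translation": [0,0,0],"yaw": -4},
    {"jaw": 1,"translation": [0,0,0],"yaw": -4},
    {"jaw": 1,"translation": [0,0,0],"yaw": -4},
    {"jaw": 1,"translation": [0,0,0],"yaw": -4},
    {"jaw": 1,"translation": [0,0,0],"yaw": -4}
  ]
}}

```text
t: 12.02
tcp_pos: [554.8, -84.4, 92.5]
ee_rot: [-180.0, -0.1, 17.3]
ft_force: [1.7, 3.0, 5.5]
gripper_width: 58.0
grasp_force: 58.0
```

```bash
python3 look.py w6|head -1; python3 cap.py w6 118;python3 -c "
from cell import env
s=env.sense();print(s['ft_torque'],s['ft_force'])"
```

```text
12.025 [554.8 -84.4  92.5] [-180.    -0.1   17.3] 58.006796866899066 58.00268590450287 [1.7 3.  5.5]
top z 118.8248397278012 centroid [554.5 -84.9 118.8] circle 563.4354858398438 -82.47721099853516 40.67374038696289 n 9088 430
line mid [565.5 -77.8 118.8] px [307.8 226.7] ang 66.61164216152692
fit ang -74.36353
dot [570.2 -52.   77.6] 117 px [272.7 189.9] ang 77.48174559435152
[ 0.54093905 -0.08609971 -0.02671627] [0.75223938 2.15210751 5.71843156]
```

```bash
python3 -c "
import cv2
i=cv2.imread('pics/w6.png')[130:330,180:450];cv2.imwrite('pics/w6c.png',cv2.resize(i,None,fx=2.5,fy=2.5))"
```

```text
(no output)
```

View pics/w6c.png

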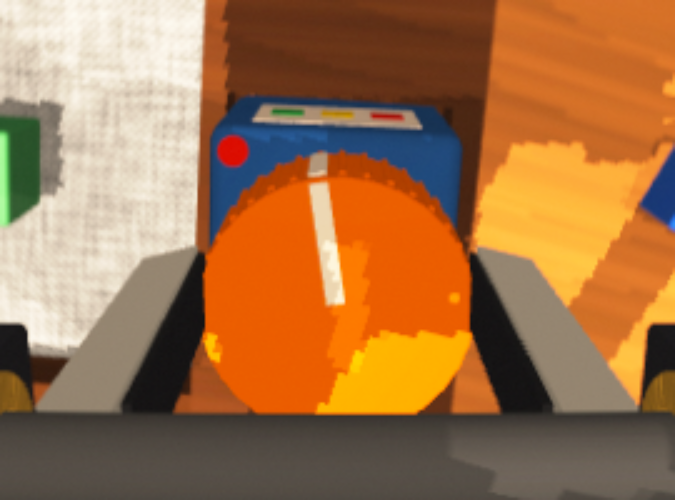

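The crop shows the line from (335,303) to (318,183), still about 8° left of the tool axis, so the grip hasn't slipped. The dot is at (232,151) and the jar sits square. About 32° remain.

Request:
{"api": "send_rows", "payload": {
  "increments": [
    {"jaw": 1,"translation": [0,0,0],"yaw": -4},
    {"jaw": 1,"translation": [0,0,0],"yaw": -4},
    {"jaw": 1,"translation": [0,0,0],"yaw": -4},
    {"jaw": 1,"translation": [0,0,0],"yaw": -4},
    {"jaw": 1,"translation": [0,0,0],"yaw": -4}
  ]
}}

```text
t: 12.7
tcp_pos: [554.6, -83.1, 92.7]
ee_rot: [-179.9, -0.2, 37.3]
ft_force: [-0.3, 5.4, 8.2]
gripper_width: 57.6
grasp_force: 58.0
```

Request:
{"api": "send_rows", "payload": {
  "increments": [
    {"jaw": 1,"translation": [0,0,0],"yaw": -4},
    {"jaw": 1,"translation": [0,0,0],"yaw": -4},
    {"jaw": 1,"translation": [0,0,0],"yaw": -4},
    {"jaw": 1,"translation": [0,0,0],"yaw": 0}
  ]
}}

```text
t: 13.2
tcp_pos: [554.4, -82.7, 92.9]
ee_rot: [-179.9, -0.2, 49.2]
ft_force: [-1.2, 5.6, 8.5]
gripper_width: 57.4
grasp_force: 58.0
```

```bash
cat > line.py <<'E'
import sys,pickle
from h import *
np.set_printoptions(precision=1,suppress=True)
c,s=pickle.load(open(f"pics/{sys.argv[1]}.pkl","rb"));z=float(sys.argv[2])
h=cv2.cvtColor(c["color"],cv2.COLOR_BGR2HSV);P=np.zeros((400,640,3));P[c["range_z"]>0]=pts(c,np.ones((400,640),bool),s)
r=np.hypot(P[...,0]-s["tcp_pos"][0],P[...,1]-s["tcp_pos"][1])
m=(r<26)&(abs(P[...,2]-z)<7)&(h[...,1]<110)&(h[...,2]>110)
q=plane(c,np.argwhere(m)[:,::-1],z,s);vx,vy,x,y=cv2.fitLine(q[:,:2].astype(np.float32),2,0,.01,.01).ravel()
print("top z",np.median(P[...,2][(r<20)&(h[...,1]>150)]),"line n",m.sum(),"mid",q.mean(0),"ang",np.degrees(np.arctan2(vy,vx))%180)
red=((h[...,0]<6)|(h[...,0]>174))&(h[...,1]>170)&(h[...,2]>90)&(r<60)&(P[...,2]>60)&(P[...,2]<90)
px=np.argwhere(red).mean(0)[::-1];d=plane(c,[px],np.median(P[...,2][red]),s)[0]
print("dot",d,px,"ang from tcp",np.degrees(np.arctan2(*(d-s["tcp_pos"])[1::-1])))
b=(h[...,0]>100)&(h[...,0]<125)&(h[...,1]>100)&(r<60)&(P[...,2]>55)&(P[...,2]<100)
if b.sum(): print("shoulder z",np.percentile(P[...,2][b],[50,95]))
E
python3 look.py w7|head -1; python3 line.py w6 118.8; python3 line.py w7 119
```

```text
13.2 [554.4 -82.7  92.9] [-179.9   -0.2   49.2] 57.38743699460442 58.0051589012146 [-1.2  5.6  8.5]
top z 118.89748704509955 line n 336 mid [565.8 -79.1 118.8] ang 25.05937
dot [570.2 -52.   77.6] [272.7 189.9] ang from tcp 64.63533402148606
shoulder z [76.3 77.6]
top z 119.42831267600758 line n 340 mid [561. -73. 119.] ang 57.1108
dot [570.5 -52.6  78.1] [301.5 175.5] ang from tcp 61.84114828398464
shoulder z [76.5 77.9]
```

The line is at 57° against the dot's 58–61°, and the arm now carries the seal's roughly 9 N, so the thread is free. Lifting gently first.

Request:
{"api": "send_rows", "payload": {
  "increments": [
    {"jaw": 1,"translation": [0,0,-0.3],"yaw": 0},
    {"jaw": 1,"translation": [0,0,-0.3],"yaw": 0},
    {"jaw": 1,"translation": [0,0,-0.4],"yaw": 0},
    {"jaw": 1,"translation": [0,0,0],"yaw": 0}
  ]
}}

```text
t: 13.75
tcp_pos: [553.3, -85.4, 100.8]
ee_rot: [-179.9, 0.1, 49.1]
ft_force: [-0.6, 1.8, -1.3]
gripper_width: 57.3
grasp_force: 58.0
```

```bash
python3 look.py w8|head -1;  python3 line.py w8 129
```

```text
13.75 [553.3 -85.4 100.8] [-179.9    0.1   49.1] 57.33544706815734 57.99948871135712 [-0.6  1.8 -1.3]
top z 127.14088870799557 line n 323 mid [560.4 -75.1 129. ] ang 57.1716
dot [571.2 -54.4  79.5] [302.9 171. ] ang from tcp 59.89613922954367
shoulder z [77.6 79.2]
```

Request:
{"api": "send_rows", "payload": {
  "increments": [
    {"jaw": 1,"translation": [0,0,-0.5],"yaw": 0},
    {"jaw": 1,"translation": [0,0,-0.5],"yaw": 0},
    {"jaw": 1,"translation": [0,0,0],"yaw": 0}
  ]
}}

```text
t: 14.18
tcp_pos: [554.7, -86.1, 112.8]
ee_rot: [179.8, 0.0, 49.1]
ft_force: [-0.3, -0.4, -0.0]
gripper_width: 57.3
grasp_force: 58.0
```

```bash
python3 look.py w9|head -1;  python3 line.py w9 137.5
```

```text
14.175 [554.7 -86.1 112.8] [179.8   0.   49.1] 57.28627926927659 57.99971401691437 [-0.3 -0.4 -0. ]
top z 139.15025623676917 line n 326 mid [561.  -76.6 137.5] ang 57.18275
dot [570.5 -52.1  77.7] [298.1 167.1] ang from tcp 65.10802587797015
shoulder z [76.4 77.8]
```

Request:
{"api": "send_rows", "payload": {
  "increments": [
    {"jaw": 1,"translation": [0,0,-0.9],"yaw": 0},
    {"jaw": 1,"translation": [0,0,-1.0],"yaw": 0},
    {"jaw": 1,"translation": [0,0,-1.0],"yaw": 0},
    {"jaw": 1,"translation": [0,0,0],"yaw": 0},
    {"jaw": 1,"translation": [0,0,0],"yaw": 0}
  ]
}}

```text
t: 14.85
tcp_pos: [554.0, -85.2, 140.5]
ee_rot: [180.0, 0.0, 49.2]
ft_force: [-0.1, -0.0, -0.7]
gripper_width: 57.5
grasp_force: 58.0
```

```bash
python3 look.py w10;  python3 line.py w10 168; python3 - <<'E'
from cell import env
from h import *
import cv2
c=env.capture("scene");cv2.imwrite("pics/scene1.png",cv2.resize(c["color"][140:260,240:400],None,fx=4.5,fy=4.5))
E
```

```text
14.85 [554.  -85.2 140.5] [180.    0.   49.2] 57.52959851889503 57.999855279922485 [-0.1 -0.  -0.7]
green [540.7 118.9] 15951 ztop 46.443362519472 mid [ 771.2 -170.6   46.4] edges [np.float64(270.8), np.float64(86.3), np.float64(275.2), np.float64(105.1)] yaw 81.09565878965729
green [113.1 103.2] 1170 ztop 41.39802969281036 mid [477.5  91.8  41.4] edges [np.float64(30.6), np.float64(32.1), np.float64(30.0), np.float64(31.9)] yaw 26.593095387281938
green [207.1 118. ] 1220 ztop 41.39878453230358 mid [531.   27.5  41.4] edges [np.float64(29.9), np.float64(30.2), np.float64(29.3), np.float64(30.4)] yaw 11.657202946439819
top z 166.91113137577935 line n 324 mid [560.9 -75.1 168. ] ang 57.19371
dot [570.8 -52.5  77.7] [302.1 163. ] ang from tcp 62.75143868649026
shoulder z [76.5 77.8]
```

View pics/w10.png

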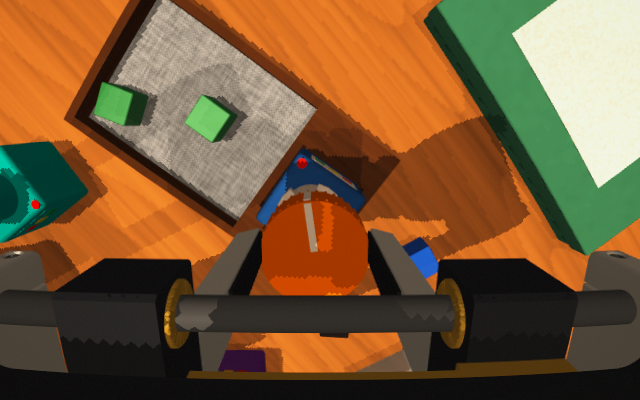

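View pics/scene1.png

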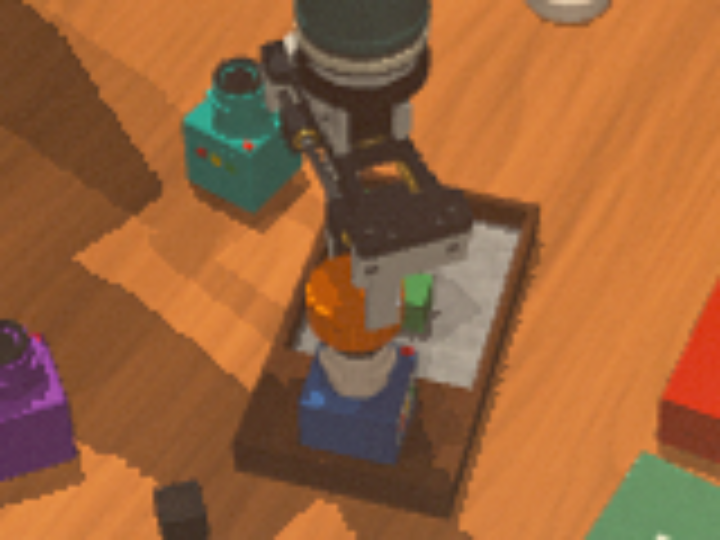

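In the wrist view the cap is held level, its line running from (314,250) to (308,200) towards the dot at (302,162). Both cubes sit in the tray, at (120,104) and (209,118). The scene view shows the jar seated in its well under the cap. The cap's underside is about 29 mm above the mouth, so I'm handing in.

```bash
python3 -c "
from cell import env
print(env.sign_off())"
```

```text
the job is handed in; nothing more can be done
None
```

I handed the job in at about 15 s. The cube is set down in the dice tray beside its twin; the cap is unscrewed and held level about 29 mm above the jar's mouth, its line within a few degrees of the dot, and the jar is still seated in its well. The verdict was not returned.

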